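Roll a sample vial into the meter's measuring pocket with a paddle

ROBOT

A 7-joint arm with a two-finger parallel gripper is mounted at the origin on the work surface. World frame = base frame: x ahead of the robot, y to its left, z up, the work surface at z = 0. Lengths are in m, angles in degrees, forces in N, time in s.
With the tool pointing down it reaches from about 0.425 to 0.875 m from the base axis. Payload 4.7 kg.
Tool frame: the origin (TCP) lies between the finger pads; the fingertips stand env.tip_reach ahead of it and the grasp point (between the pads) lies 2 mm behind it (env.tip_reach is the distance from the TCP to the fingertips, in m); z points along the fingers, y is the line along which they close (so a half turn about z gives the same grasp; the last joint's range is limited). The gripper opens to 87 mm and grips with 3 to 60 N. Pads are 19 mm wide; open, the fingers measure 117 mm over their backs; the gripper's body (75 mm by 190 mm) begins 51 mm behind the grasp point.
Start: joints at [-69.895, 18.392, -4.016, 83.108, 1.295, 78.541, -3.26], TCP at [0.215, 0.613, 0.24] pointing down, gripper open.
Joint ranges: [-163.93, 163.93], [-17.29, 119.83], [-79.2, 71.16], [3.27, 140.29], [-89.18, 269.18], [5.43, 117.66], [-154.24, 154.24]. Speed limits (degrees/s): [147.25, 147.25, 180, 180, 180, 180, 180].

INTERFACE

Orientations are given as [roll, pitch, yaw] about the fixed x, y, z axes, in that order (R = Rz(yaw) Ry(pitch) Rx(roll)).
In Python, from cell import env gives the robot as it stands.
- The arm moves only by the shell command python3 steer.py 'ROWS' [FORCE]. ROWS is rows parted by semicolons, their numbers by spaces, 1 to 8 of them, each of 5 numbers: dx, dy, dz in m, then a turn about the tool's z in degrees, then the finger opening in m; each row is the pose to reach, as a shift and turn from the pose commanded when the command began, along the tool's axes at that moment; what a row does not reach only later rows make up. A row lasts 1/12 s, in which the tool goes at most 0.0417 m and 7.16 degrees, less where a joint would pass 70% of its speed; a pose out of reach is approached as far as the arm can. The fingers move at their own pace and stop on an object; FORCE is the grip in N (left out, the last holds). Time passes only in rows, so rows that do not move let the fingers close. It prints the time, the measured TCP pose, the force, the opening and the grip force at its end.
- env.get_obs(): the state, without advancing time (a new reading comes with each control period).
- env.read_camera(name): name is "scene" or "top" or "wrist"; returns a dict with "color" (480x640x3 uint8, blue, green, red), "fx", "fy", "cx", "cy" (pixels), "world_from_camera" (4x4, takes a point from camera to world coordinates). Camera axes: x right, y down, z forward; pixel columns grow to the right and rows downward; lengths in m; the calibration is good to about 2 mm. The wrist camera is an equidistant fisheye: a pixel r from the principal point sees the ray r / f radians off the axis. A picture is of the moment at which its call begins. There is no depth.
- env.sign_off(): hands the job in; it is judged then, once.
The state is a dict: "time_s": time; "qpos": joint angles; "joint_velocities": joint speeds; "effort": joint torques, N m; "tool_pos": TCP position; "tool_rot": TCP orientation; "force": force on the tool from outside, world axes, zero at the start; "wrist_torque": the same for the moment, N m; "grip_width": finger opening in m; "grasp_force": force on a finger pad.
Only numpy, scipy, OpenCV 4.12 (cv2) and the standard library are available. Lean on these libraries where they do the work, as an engineer would, in place of code of your own. Each camera call takes 0.05 s, during which the arm holds its last target. There are 200 camera calls.

TASK

Draw the paddle out of its sleeve by the neck, stand it on the bench and let go, then take it again by the handle, far enough back to reach in under the clear hood. With its blade, gently roll the vial along the track, over the small sill under the hood, until it lies in the measuring pocket at the end stop, without touching the vial with the hand and without ramming or flinging it. Finally stand the paddle upright on the bench, off the track, let it go, and leave the other glassware where it is.

Things in the scene. Friction and masses are not known exactly. Their poses are not given: they have to be found in the camera images.
- track: Straight grey metal track fixed to the bench. Origin on the bench, on its centre line, under the clear hood's mouth; +y is the rolling direction (into the hood), z up. Its floor is 8 mm above the bench, from y = -165 mm (open end) to +125 mm, 70 mm wide between side walls (x = 35 to 39 mm, both sides) with tops 18 mm above the bench.
- meter: White bench meter (case at y = 127 to 277 mm, 180 mm wide, 75 mm high) with a clear plastic hood over the last 125 mm of the track. Same origin and axes as the track. Hood open at y = 0; inside 82 mm wide, roof underside 54 mm and top 57 mm above the bench. It holds an adjustable carriage (see sill_mid), whose setting is not reported.
- sill_mid (a point): Mid-range place of the carriage's sill, at the track floor (the real one is up to 17.5 mm before or behind along the track; look or feel). Rounded steel sill across the track, top 3 mm above its floor; 22.5 mm behind its middle a black rubber stop, 30 mm high, giving 1 mm per 3 N, at most 5 mm. Between them the pocket, floor 1.5 mm above the track's. Crossing takes about 1 N.
- vial: Capped glass sample vial on its side across the track, before the hood: glass 28 mm diameter, cap 23 mm, 61 mm long, 30 to 65 g, smooth. Origin on its axis at mid-length, x along the axis to the cap (other axes turn as it rolls). Does not roll away by itself. In the pocket its centre is 7 to 8.5 mm behind the sill's middle and it stays by itself. Fragile: keep forces below 15 N.
- paddle: Pusher: white blade 50 mm wide, 32 high, 6 thick, on the front end of a straight 14 x 14 mm aluminium handle; 90 g. Stands by itself on the blade's lower edge and a foot at the tail. Origin on its underside below the blade's front face; +y is the pushing direction, z up. Handle y = -6 to -165 mm, 17 to 31 mm above the underside; foot y = -150 to -165 mm.
- sleeve: Grey plastic sleeve fixed on the bench over the paddle's handle, open at front and bottom, closed on top and rear. Origin on the bench under the middle of its mouth; +y out of the mouth; it runs to y = -129 mm, 27 mm wide, 44 mm high. At the start the blade's front is 55 mm before the mouth (bare neck 49 mm long, same axis); drawn straight out along +y the paddle is clear after 115 mm.
- beaker: Bystander: glass beaker, 70 mm diameter, 85 mm high, standing; origin at the middle of its foot, z up. Leave alone.
- spare_vial: Bystander: another capped vial, standing upright, 28 mm diameter, 61 mm high; origin at the middle of its foot, z up. Leave alone.
- reagent: Bystander: glass bottle with a screw cap, 70 mm diameter, 150 mm high; origin at the middle of its foot, z up. Leave alone.

How it is judged (in metres and radians):
On the way, in this order (a step that is already met when the one before it is completed fails the run):
1. the paddle stands on the bench, clear of its sleeve, let go ((horizontal distance between paddle and sleeve above 0.165 m or x of paddle in the frame of sleeve above 0.04 m or x of paddle in the frame of sleeve below -0.04 m) and contact force between the fingers and paddle below 0.05 N and height (world z) of paddle below 0.004 m and angle between paddle's own z axis and vertical below 0.1 rad), for 0.2 s.
2. the vial lies in the measuring pocket under the hood (contact force between vial and meter above 0.15 N and y of vial in the frame of track above 0.054 m and z of vial in the frame of track between 0.0228 and 0.0243 m), for 0.2 s.
At the end, for the whole second after the job is handed in: The vial lies at rest in the pocket between sill and stop, its weight on the carriage (centre 22.8 to 24.3 mm over the bench, over 54 mm inside the hood), across the track within 0.15 rad; the paddle stands upright (0.1 rad) and still on the bench itself (within 4 mm), let go (all of step 2 and angle between the x axis of vial and the x axis of track, either way round below 0.15 rad and linear speed of each of vial, paddle below 0.01 m/s and height (world z) of paddle below 0.004 m and angle between paddle's own z axis and vertical below 0.1 rad and contact force between the fingers and paddle below 0.05 N); the robot touches nothing.
It fails at once if the hand or arm touches the vial (contact force between any of the fingers, the arm and vial above 0.3 N).
It fails at once if the vial is rammed against the stop or squeezed with more than 15 N (contact force between vial and meter above 15 N or contact force between vial and paddle above 15 N).
It fails at once if the vial is flung along (faster than 0.25 m/s) (linear speed of vial above 0.25 m/s).
It fails at once if the vial leaves the track (higher than 45 mm or lower than 15 mm above the bench) (height (world z) of vial above 0.045 m or height (world z) of vial below 0.015 m).
It fails at once if the beaker, the spare vial or the reagent bottle is moved by more than 30 mm (distance of any of beaker, spare_vial, reagent from where it was at the start of the episode above 0.03 m).
It also fails if it takes over 64 s, if anything falls off the work surface, if the arm or the gripper's body presses on something with over 40 N, if the wrist force passes 120 N, or if a joint passes its speed limit or range.

## Working session

There is one attempt and no reset: what is moved stays moved. The work goes in short steps, Python scripts to look and compute and a shell command to move; the robot and the scene stay as the last step left them, time stands still between calls to the robot, and variables do not carry over. Pictures are saved under pics/ and viewed, at most 13 in all, crops included, and the job is handed in when it is done.

```bash
ls; mkdir -p pics; python3 - <<'E'
from cell import env
import cv2,numpy as np
o=env.get_obs();print(o['time_s'],o['tool_pos'],o['tool_rot'],env.tip_reach)
for n in("scene","top","wrist"):
    c=env.read_camera(n);cv2.imwrite(f"pics/{n}0.png",c["color"]);print(n,c["fx"],c["fy"],c["cx"],c["cy"],np.round(c["world_from_camera"],4).tolist())
E
```

```text
cell.py
pics
steer.py
0.0 [0.21469641 0.61296649 0.23845383] [-1.79889429e+02  6.70904821e-03  1.60704422e+02] 0.017
scene 559.6193596598371 559.6193596598371 312.9518778126358 231.5157610426941 [[0.2105, 0.8002, -0.5615, 1.2266], [0.9775, -0.1655, 0.1307, -0.1563], [0.0117, -0.5764, -0.8171, 0.9987], [0.0, 0.0, 0.0, 1.0]]
top 537.1053482177916 537.1053482177916 315.3980794054899 248.39932675079444 [[-0.0257, -0.9966, 0.0786, 0.4749], [-0.9994, 0.0239, -0.0235, 0.007], [0.0215, -0.0792, -0.9966, 1.4543], [0.0, 0.0, 0.0, 1.0]]
wrist 371.64829954431775 371.64829954431775 320.97764925776545 238.42310845065066 [[0.3295, 0.915, 0.2327, 0.1508], [0.9441, -0.3188, -0.0835, 0.6349], [-0.0022, 0.2473, -0.9689, 0.3832], [0.0, 0.0, 0.0, 1.0]]
```

View pics/top0.png

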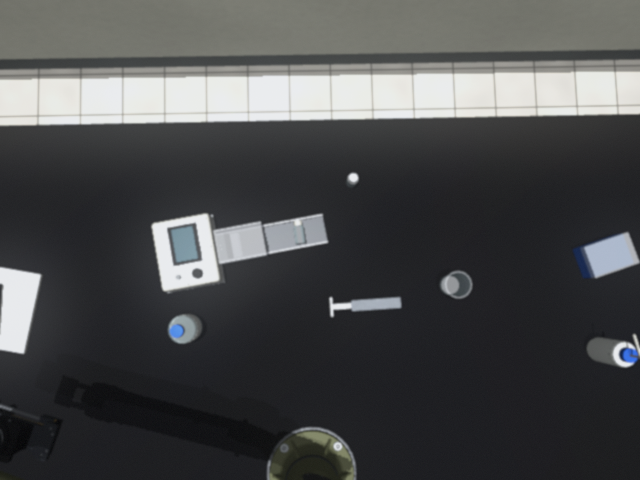

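View pics/scene0.png

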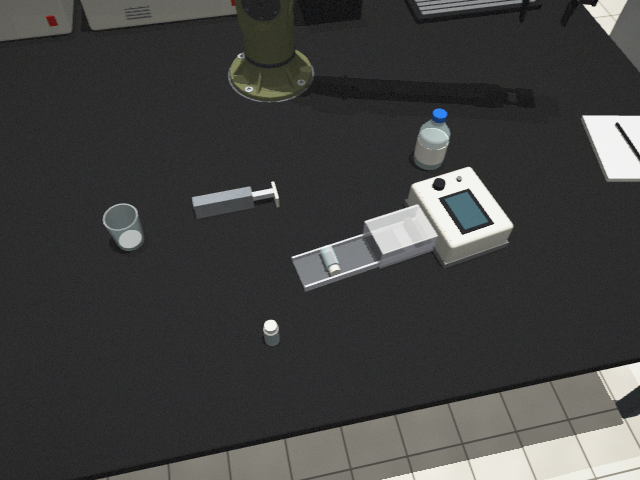

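The top view shows the meter at (185,252), the track running to (325,230), the vial at (298,231), and the paddle blade at (332,306) with its sleeve at (352–401, 303). The beaker is at (457,284), the spare vial at (352,179) and the reagent bottle at (185,328). I'll enlarge this to measure it.

```bash
cat > h.py <<'E'
from cell import env
import cv2,numpy as np
def cast(c,uv,z):
    M=c["world_from_camera"];out=[]
    for u,v in np.atleast_2d(uv):
        d=M[:3,:3]@np.array([(u-c["cx"])/c["fx"],(v-c["cy"])/c["fy"],1]);o=M[:3,3]
        out.append(o+d*(z-o[2])/d[2])
    return np.array(out)
def proj(c,P):
    P=np.atleast_2d(P);M=np.linalg.inv(c["world_from_camera"]);q=(M[:3,:3]@P.T).T+M[:3,3]
    return np.c_[c["cx"]+c["fx"]*q[:,0]/q[:,2],c["cy"]+c["fy"]*q[:,1]/q[:,2]]
def wcast(c,uv,z):
    M=c["world_from_camera"];out=[]
    for u,v in np.atleast_2d(uv):
        x,y=u-c["cx"],v-c["cy"];r=np.hypot(x,y)+1e-9;t=r/c["fx"]
        d=M[:3,:3]@np.array([np.sin(t)*x/r,np.sin(t)*y/r,np.cos(t)]);o=M[:3,3]
        out.append(o+d*(z-o[2])/d[2])
    return np.array(out)
def toolshift(dw,rot):
    from scipy.spatial.transform import Rotation as R
    return R.from_euler('xyz',rot,degrees=True).as_matrix().T@np.asarray(dw)
E
python3 - <<'E'
import cv2,numpy as np
t=cv2.imread('pics/top0.png');s=cv2.imread('pics/scene0.png')
a=cv2.resize(t[200:325,205:415],None,fx=3.8,fy=3.8,interpolation=cv2.INTER_CUBIC)[:475,:798]
cv2.imwrite('pics/topc.png',a)
b=cv2.resize(s[175:295,185:445],None,fx=3,fy=3,interpolation=cv2.INTER_CUBIC);cv2.imwrite('pics/scc.png',b)
E
```

```text
(no output)
```

View pics/topc.png

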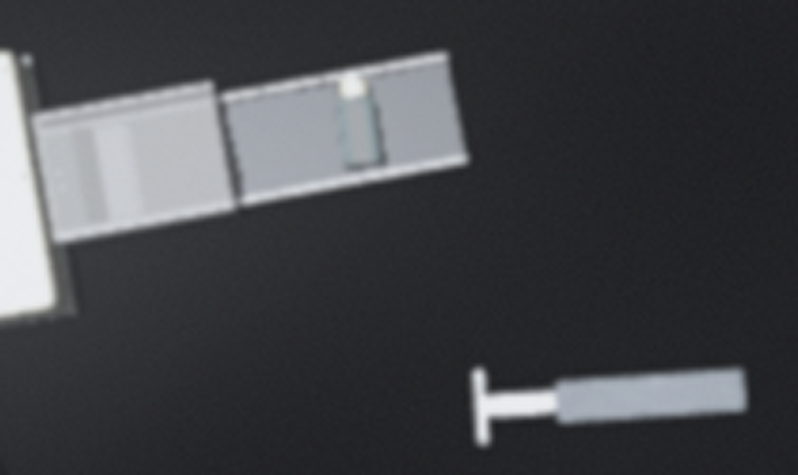

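View pics/scc.png

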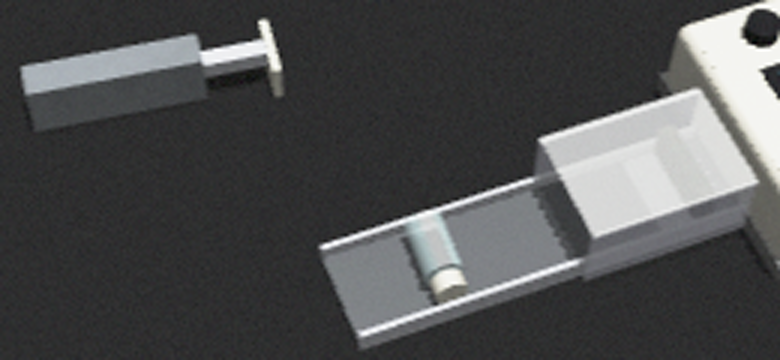

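The crops show the open track end at crop (448,53)–(468,160), the hood mouth at (213,82)–(236,209) and the light carriage band at x≈100–138. The dark stop is at x≈75–103, the blade front at (472,369)–(480,446), and the sleeve top runs from x≈556 to 745.

```bash
python3 - <<'E'
from h import *
c=env.read_camera("top");s=env.read_camera("scene")
T=lambda p,z:cast(c,np.atleast_2d(p)/3.8+[205,200],z)
S=lambda p,z:cast(s,np.atleast_2d(p)/3+[185,175],z)
r=lambda a:np.round(a,4).tolist()
def mid(a):return a.mean(0)
te=T([(448,53),(468,160)],.018);hm=T([(213,82),(236,209)],.057)
print('track end',r(te),'hood mouth',r(hm))
d=mid(hm)-mid(te);print('dir',r(d[:2]),np.hypot(*d[:2]),np.degrees(np.arctan2(d[1],d[0])))
te2=S([(322,247),(360,334)],.018);hm2=S([(538,141),(597,238)],.057)
d2=mid(hm2)-mid(te2);print('scene: end',r(te2),'mouth',r(hm2),np.hypot(*d2[:2]),np.degrees(np.arctan2(d2[1],d2[0])))
sl=T([(743,369),(747,411),(556,381),(558,423)],.044);print('sleeve',r(sl));f=mid(sl[2:]);b=mid(sl[:2]);d3=f-b
print(r(f),np.degrees(np.arctan2(d3[1],d3[0])),np.hypot(*d3[:2]))
sl2=S([(22,69),(198,36)],.044);print('sleeve scene',r(sl2))
sl2b=S([(37,130),(206,97)],.0);print('sleeve scene base far',r(sl2b),)
bl=T([(472,369),(480,446)],.032);print('blade front',r(bl),r(mid(bl)))
b2=S([(264,20),(276,56)],.032);print('blade scene',r(b2),r(mid(b2)))
# image-based edge fits: min-area rects
g=c["color"].astype(int)
v=T([(352,75),(350,165),(380,165)],.022);print('vial',r(v))
v2=S([(425,215),(448,300)],.022);print('vial s',r(v2))
print('car',r(T([(138,160),(100,165),(75,170)],.010)))
E
```

```text
track end [[0.681, -0.0495, 0.018], [0.6044, -0.0616, 0.018]] hood mouth [[0.6589, 0.1144, 0.057], [0.571, 0.1002, 0.057]]
dir [-0.0277, 0.1628] 0.1651487662304418 99.67122371026248
scene: end [[0.6082, -0.0551, 0.018], [0.681, -0.0434, 0.018]] mouth [[0.5775, 0.1045, 0.057], [0.6631, 0.1221, 0.057]] 0.1643544695748373 98.50265963723463
sleeve [[0.4527, -0.2464, 0.044], [0.4238, -0.248, 0.044], [0.4478, -0.1168, 0.044], [0.419, -0.1173, 0.044]]
[0.4334, -0.117, 0.044] 92.12091216846089 0.13026697848946858
sleeve scene [[0.4304, -0.2415, 0.044], [0.4253, -0.1122, 0.044]]
sleeve scene base far [[0.4536, -0.2397, -0.0], [0.4483, -0.1131, 0.0]]
blade front [[0.4574, -0.0597, 0.032], [0.4041, -0.0637, 0.032]] [0.4307, -0.0617, 0.032]
blade scene [[0.4097, -0.0609, 0.032], [0.4458, -0.0581, 0.032]] [0.4278, -0.0595, 0.032]
vial [[0.6663, 0.019, 0.022], [0.6025, 0.0219, 0.022], [0.602, 0.0007, 0.022]]
vial s [[0.5993, 0.0199, 0.022], [0.6696, 0.0197, 0.022]]
car [[0.6107, 0.172, 0.01], [0.6078, 0.1989, 0.01], [0.6046, 0.2166, 0.01]]
```

The track yaw is about 9.2°, and the sleeve yaw about 2.2°. I'm moving to above the neck.

```bash
R='-0.277 -0.184 0 57 0.06'; python3 steer.py '-0.035 -0.023 0 7 0.06;-0.07 -0.046 0 14 0.06;-0.105 -0.069 0 21 0.06;-0.14 -0.092 0 28 0.06;-0.175 -0.115 0 35 0.06;-0.21 -0.138 0 42 0.06;-0.245 -0.161 0 49 0.06;-0.277 -0.184 0 56 0.06' 30
```

```text
time_s: 0.92
tool_pos: [0.4166, 0.3464, 0.2397]
tool_rot: [180.0, -0.0, 104.3]
force: [0.3, 0.3, -0.4]
grip_width: 0.0602
grasp_force: 0.0
```

```bash
python3 steer.py '-0.04 -0.009 0 2 0.06;-0.08 -0.018 0 4 0.06;-0.12 -0.026 0 6 0.06;-0.16 -0.035 0 8 0.06;-0.2 -0.044 0 10 0.06;-0.24 -0.053 0 12 0.06;-0.28 -0.062 0.02 12.4 0.06;-0.318 -0.07 0.03 12.4 0.06' && python3 steer.py '-0.036 0 0.02 0 0.06;-0.072 0 0.04 0 0.06;-0.106 0 0.06 0 0.06;-0.106 0 0.06 0 0.06' && python3 - <<'E'
from h import *
print(env.get_obs()['tool_pos'])
w=env.read_camera("wrist");cv2.imwrite("pics/w1.png",w["color"])
E
```

```text
time_s: 1.58
tool_pos: [0.428, 0.0236, 0.2098]
tool_rot: [179.9, -0.1, 92.3]
force: [0.8, 0.7, 0.5]
grip_width: 0.0601
grasp_force: 0.0
time_s: 1.92
tool_pos: [0.4298, -0.0876, 0.1474]
tool_rot: [-179.7, 0.1, 91.8]
force: [-1.2, -0.2, 1.3]
grip_width: 0.0598
grasp_force: 0.0
[ 0.42975446 -0.0875539   0.1473843 ]
```

View pics/w1.png

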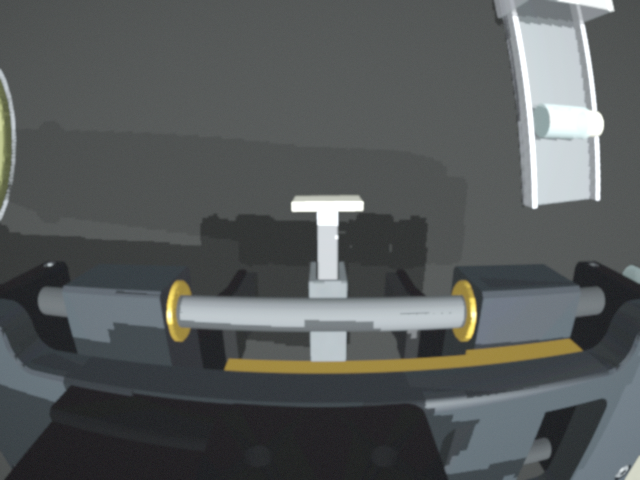

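The wrist view shows the blade at columns 292–363 with its front edge at row 196. The neck spans columns 317–338 and the sleeve mouth is near row 263.

```bash
python3 - <<'E'
from h import *
w=env.read_camera("wrist")
r=lambda a:np.round(a,4).tolist()
print('blade',r(wcast(w,[(292,196.5),(363,196.5)],.032)))
print('neck',r(wcast(w,[(317,225),(338,225),(317.5,258),(337.5,258)],.031)))
print('sleeve',r(wcast(w,[(309,263),(346,263),(310,358),(346,358)],.044)))
print('track end',r(wcast(w,[(528,208),(602,200)],.018)),'mouth',r(wcast(w,[(508,12),(582,6)],.018)))
print('vial',r(wcast(w,[(537,122),(603,124)],.022)))
o=env.get_obs();print(o['tool_pos'],o['tool_rot'])
E
```

```text
blade [[0.4083, -0.0544, 0.032], [0.4587, -0.0526, 0.032]]
neck [[0.4267, -0.0747, 0.031], [0.4419, -0.0742, 0.031], [0.4279, -0.0996, 0.031], [0.4426, -0.0991, 0.031]]
sleeve [[0.422, -0.0995, 0.044], [0.4481, -0.0986, 0.044], [0.4245, -0.1784, 0.044], [0.4528, -0.1775, 0.044]]
track end [[0.6019, -0.0557, 0.018], [0.6883, -0.0422, 0.018]] mouth [[0.5754, 0.1072, 0.018], [0.6575, 0.1361, 0.018]]
vial [[0.6011, 0.0162, 0.022], [0.6769, 0.0268, 0.022]]
[ 0.43184045 -0.08187958  0.14958949] [-1.79915451e+02 -1.83749448e-02  9.20894708e+01]
```

```bash
python3 steer.py '-0.008 0.001 0.03 0 0.06;-0.008 0.001 0.06 0 0.06;-0.008 0.001 0.085 0 0.06;-0.008 0.001 0.105 0 0.06;-0.008 0.001 0.12 0 0.06;-0.008 0.001 0.126 0 0.06;-0.008 0.001 0.126 0 0.06;-0.008 0.001 0.126 0 0.06' && python3 steer.py '0 0 0 0 0;0 0 0 0 0;0 0 0 0 0;0 0 0 0 0;0 0 0 0 0;0 0 0 0 0' 30
```

```text
time_s: 2.68
tool_pos: [0.4347, -0.0879, 0.0248]
tool_rot: [180.0, -0.0, 92.4]
force: [0.3, -0.1, 0.1]
grip_width: 0.06
grasp_force: 0.0
time_s: 3.18
tool_pos: [0.4341, -0.0887, 0.0244]
tool_rot: [180.0, -0.0, 92.3]
force: [0.3, 0.7, -0.1]
grip_width: 0.0277
grasp_force: 0.0
```

```bash
python3 steer.py '0 0 0 0 0;0 0 0 0 0;0 0 0 0 0;0 0 0 0 0;0 0 0 0 0;0 0 0 0 0' 30
```

```text
time_s: 3.68
tool_pos: [0.434, -0.0887, 0.0242]
tool_rot: [-180.0, -0.0, 92.3]
force: [-0.7, -0.0, 0.9]
grip_width: 0.0141
grasp_force: 30.0
```

```bash
python3 steer.py '0 0 -0.002 0 0;0.015 0 -0.002 0 0;0.035 0 -0.002 0 0;0.055 0 -0.002 0 0;0.075 0 -0.002 0 0;0.095 0 -0.002 0 0;0.115 0 -0.002 0 0;0.13 0 -0.002 0 0' && python3 steer.py '0.01 0 -0.02 0 0;0.01 0 -0.06 0 0;0.01 0 -0.09 0 0;0.01 0 -0.09 0 0;0.01 0 -0.09 0 0;0.01 0 -0.09 0 0' && python3 - <<'E'
from h import *
o=env.get_obs();print(o['tool_pos'],o['tool_rot'],o['grip_width'])
w=env.read_camera("wrist");cv2.imwrite("pics/w2.png",w["color"])
np.set_printoptions(precision=4,suppress=True)
s=env.read_camera("scene")["color"];cv2.imwrite("pics/s2.png",s)
E
```

```text
time_s: 4.35
tool_pos: [0.4284, 0.0429, 0.0262]
tool_rot: [-180.0, -0.0, 92.4]
force: [0.1, -0.4, -0.7]
grip_width: 0.0137
grasp_force: 30.0
time_s: 4.85
tool_pos: [0.4278, 0.0511, 0.1156]
tool_rot: [-180.0, -0.0, 92.3]
force: [0.0, 0.1, -0.8]
grip_width: 0.0135
grasp_force: 30.0
[0.42775317 0.05113549 0.11564888] [-1.79958707e+02 -1.65819251e-02  9.23007908e+01] 0.013519437998403454
```

View pics/w2.png

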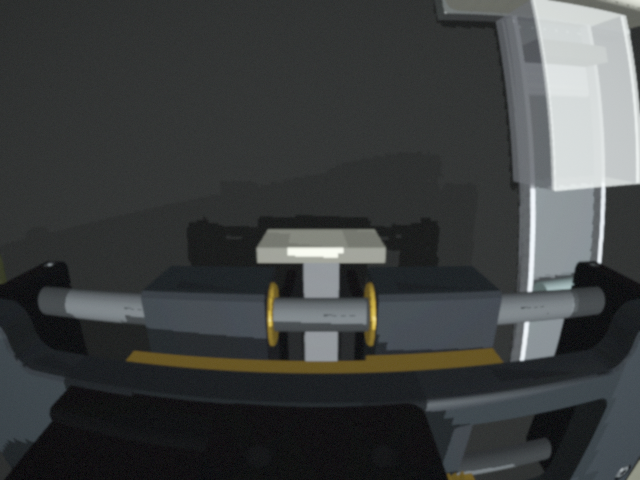

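The paddle is held level, with the blade at columns 257–385, rows 229–262, and clear of the sleeve. Next I move it onto the track's axis, ahead of the open end.

```bash
python3 steer.py '-0.02 0.025 0 -1 0;-0.045 0.056 0 -2 0;-0.07 0.087 0 -3 0;-0.095 0.118 0 -4 0;-0.12 0.149 0 -5 0;-0.145 0.18 0 -6 0;-0.165 0.205 0 -6.8 0;-0.176 0.219 0 -6.8 0' && python3 steer.py '0 0 0.02 0 0;0 0 0.045 0 0;0 0 0.065 0 0;0 0 0.08 0 0;0 0 0.086 0 0;0 0 0.089 0 0;0 0 0.0895 0 0;0 0 0.0905 0 0'; python3 steer.py '0 0 0 0 0;0 0 0 0 0;0 0 0 0 0'
```

```text
time_s: 5.62
tool_pos: [0.6553, -0.1195, 0.1135]
tool_rot: [-179.8, 0.2, 99.0]
force: [-0.6, 0.1, -1.0]
grip_width: 0.014
grasp_force: 30.0
time_s: 6.28
tool_pos: [0.655, -0.1161, 0.0267]
tool_rot: [179.9, 0.0, 99.1]
force: [-0.4, 0.6, -1.1]
grip_width: 0.0135
grasp_force: 30.0
time_s: 6.53
tool_pos: [0.6548, -0.1159, 0.0267]
tool_rot: [179.9, 0.0, 99.1]
force: [1.3, 0.3, -0.5]
grip_width: 0.014
grasp_force: 30.0
```

```bash
python3 steer.py '0 0 0.001 0 0;0 0 0.002 0 0;0 0 0.002 0 0;0 0 0.002 0 0' && python3 steer.py '0 0 0 0 0.05;0 0 0 0 0.05;0 0 0 0 0.05;0 0 0 0 0.05;0 0 0 0 0.05;0 0 0 0 0.05;0 0 0 0 0.05;0 0 0 0 0.05' && python3 steer.py '0 0 -0.03 0 0.05;0 0 -0.06 0 0.05;0 0 -0.08 0 0.05;0 0 -0.08 0 0.05;0 0 -0.08 0 0.05;0 0 -0.08 0 0.05' && python3 - <<'E'
from h import *
o=env.get_obs();print(o['tool_pos'],o['tool_rot'])
w=env.read_camera("wrist");cv2.imwrite("pics/w3.png",w["color"])
t=env.read_camera("top");cv2.imwrite("pics/t3.png",t["color"])
E
```

```text
time_s: 6.87
tool_pos: [0.6546, -0.1158, 0.0243]
tool_rot: [180.0, -0.0, 99.1]
force: [-0.8, 0.0, 3.5]
grip_width: 0.0137
grasp_force: 30.0
time_s: 7.53
tool_pos: [0.6542, -0.1159, 0.0236]
tool_rot: [-180.0, -0.0, 99.1]
force: [0.5, -0.7, 0.2]
grip_width: 0.0487
grasp_force: 0.0
time_s: 8.03
tool_pos: [0.6537, -0.1155, 0.1029]
tool_rot: [-179.9, -0.0, 99.1]
force: [-0.1, -0.5, 0.5]
grip_width: 0.05
grasp_force: 0.0
[ 0.65369764 -0.11550637  0.10288439] [-1.79946083e+02 -4.04356809e-02  9.91112094e+01]
```

View pics/w3.png

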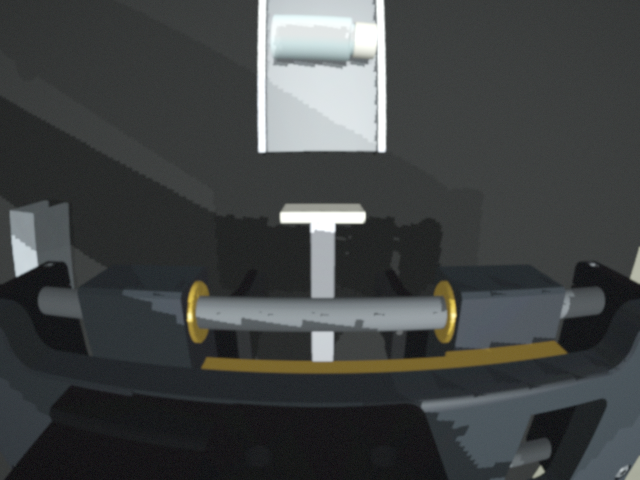

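The paddle is standing aligned with the track: blade at columns 281–365 with its front at row 205, track end at row 152, columns 258–386. The vial is at rows 15–62, with its cap near the right wall.

```bash
python3 - <<'E'
from h import *
from scipy.spatial.transform import Rotation as R
w=env.read_camera("wrist");o=env.get_obs()
Rm=R.from_euler('xyz',o['tool_rot'],degrees=True).as_matrix()
def f(uv,z):print(np.round((wcast(w,uv,z)-o['tool_pos'])@Rm,4)[:,:2].tolist())
f([(281,205),(365,205)],.032)
f([(311,250),(335,250),(311,355),(333,355)],.031)
f([(258,152),(386,152),(264,20),(380,20)],.018)
f([(275,62),(345,63)],.015);f([(277,15),(350,17)],.030);f([(272,38),(377,40)],.022)
t=env.read_camera("top")['color']
cv2.imwrite('pics/top3c.png',cv2.resize(t[215:265,205:345],None,fx=5.6,fy=5.6,interpolation=cv2.INTER_CUBIC))
E
```

```text
[[0.0322, -0.0241], [0.0322, 0.0252]]
[[0.0045, -0.0066], [0.0045, 0.0079], [-0.0696, -0.0073], [-0.0696, 0.0076]]
[[0.0633, -0.0395], [0.0634, 0.0394], [0.1482, -0.0361], [0.1483, 0.0359]]
[[0.1203, -0.0292], [0.1193, 0.0141]]
[[0.1469, -0.0266], [0.1452, 0.0162]]
[[0.1344, -0.0303], [0.1333, 0.0332]]
```

```bash
python3 steer.py '-0.03 0 0 0 0.05;-0.06 0 0 0 0.05;-0.084 0 0.02 0 0.05;-0.084 0.0005 0.045 0 0.05;-0.084 0.0005 0.065 0 0.05;-0.084 0.0005 0.075 0 0.05;-0.084 0.0005 0.079 0 0.05;-0.084 0.0005 0.079 0 0.05' && python3 steer.py '0 0 0 0 0;0 0 0 0 0;0 0 0 0 0;0 0 0 0 0;0 0 0 0 0;0 0 0 0 0;0 0 0 0 0' 40 && python3 steer.py '0 0 0 0 0;0 0 0 0 0;0 0 0 0 0;0 0 0 0 0'
```

```text
time_s: 8.9
tool_pos: [0.6674, -0.1981, 0.0234]
tool_rot: [-179.9, -0.0, 99.1]
force: [-1.1, -0.3, 0.5]
grip_width: 0.0502
grasp_force: 0.0
time_s: 9.48
tool_pos: [0.6682, -0.1987, 0.025]
tool_rot: [180.0, 0.0, 99.1]
force: [-0.1, -0.0, 1.0]
grip_width: 0.0135
grasp_force: 40.0
time_s: 9.82
tool_pos: [0.6682, -0.1987, 0.025]
tool_rot: [180.0, -0.0, 99.1]
force: [-1.5, 0.0, 3.1]
grip_width: 0.0132
grasp_force: 40.0
```

```bash
python3 steer.py '0 0 -0.006 0 0;0 0 -0.013 0 0;0 0 -0.013 0 0;0.015 0 -0.013 0 0;0.035 0 -0.013 0 0;0.055 0 -0.013 0 0;0.07 0 -0.013 0 0;0.075 0 -0.013 0 0' && python3 steer.py '0 0 0 0 0;0 0 0 0 0;0 0 0 0 0' && python3 - <<'E'
from h import *
w=env.read_camera("wrist")["color"];s=env.read_camera("scene")["color"]
a=cv2.resize(w[0:300,170:470],None,fx=1.5,fy=1.5)
b=cv2.resize(s[180:300,280:445],(800-450,255))
im=np.zeros((450,800,3),np.uint8);im[:,:450]=a;im[:255,450:]=b;cv2.imwrite("pics/m4.png",im)
E
```

```text
time_s: 10.48
tool_pos: [0.6563, -0.1208, 0.0375]
tool_rot: [180.0, -0.1, 99.3]
force: [-0.2, 0.8, -1.2]
grip_width: 0.0138
grasp_force: 40.0
time_s: 10.73
tool_pos: [0.6561, -0.1267, 0.0379]
tool_rot: [180.0, 0.1, 99.0]
force: [-0.4, -0.2, -0.1]
grip_width: 0.0136
grasp_force: 40.0
```

View pics/m4.png

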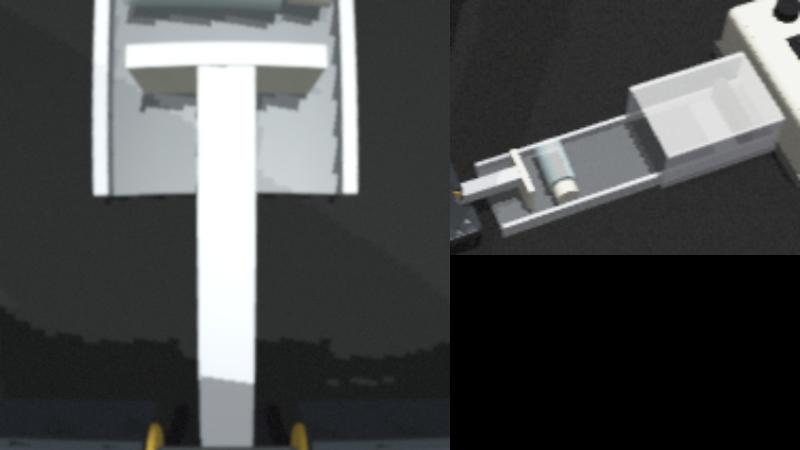

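The blade is inside the track about 12 mm behind the vial, square and centred. I'll roll it slowly from here.

```bash
python3 steer.py '0.001 0 0 0 0;0.003 0 0 0 0;0.005 0 0 0 0;0.007 0 0 0 0;0.009 0 0 0 0;0.011 0 0 0 0;0.013 0 0 0 0;0.015 0 0 0 0' && python3 steer.py '0.002 0 0 0 0;0.004 0 0 0 0;0.007 0 0 0 0;0.01 0 0 0 0;0.013 0 0 0 0;0.016 0 0 0 0;0.019 0 0 0 0;0.022 0 0 0 0' && python3 steer.py '0.003 0 0 0 0;0.006 0 0 0 0;0.009 0 0 0 0;0.012 0 0 0 0;0.015 0 0 0 0;0.018 0 0 0 0;0.021 0 0 0 0;0.024 0 0 0 0' && python3 steer.py '0.003 0 0 0 0;0.006 0 0 0 0;0.009 0 0 0 0;0.012 0 0 0 0;0.015 0 0 0 0;0.018 0 0 0 0;0.02 0 0 0 0;0.021 0 0 0 0' && python3 - <<'E'
from h import *
o=env.get_obs();print(o['tool_pos'],o['force'])
w=env.read_camera("wrist")["color"];s=env.read_camera("scene")["color"]
a=cv2.resize(w[0:300,170:470],None,fx=1.5,fy=1.5)
b=cv2.resize(s[180:300,280:445],(800-450,255))
im=np.zeros((450,800,3),np.uint8);im[:,:450]=a;im[:255,450:]=b;cv2.imwrite("pics/m5.png",im)
E
```

```text
time_s: 11.5
tool_pos: [0.6538, -0.1096, 0.0377]
tool_rot: [180.0, -0.0, 99.1]
force: [0.2, 0.2, -0.6]
grip_width: 0.0133
grasp_force: 40.0
time_s: 12.17
tool_pos: [0.6502, -0.0878, 0.0377]
tool_rot: [180.0, -0.0, 99.1]
force: [-0.3, -0.0, -1.2]
grip_width: 0.0132
grasp_force: 40.0
time_s: 12.83
tool_pos: [0.6465, -0.0642, 0.0377]
tool_rot: [180.0, -0.0, 99.1]
force: [0.1, -0.3, -0.3]
grip_width: 0.0135
grasp_force: 40.0
time_s: 13.5
tool_pos: [0.6431, -0.0431, 0.0377]
tool_rot: [180.0, -0.0, 99.1]
force: [-0.7, -0.6, -0.8]
grip_width: 0.0137
grasp_force: 40.0
[ 0.64314531 -0.04312042  0.03766101] [-0.65135822 -0.58511457 -0.80448417]
```

View pics/m5.png

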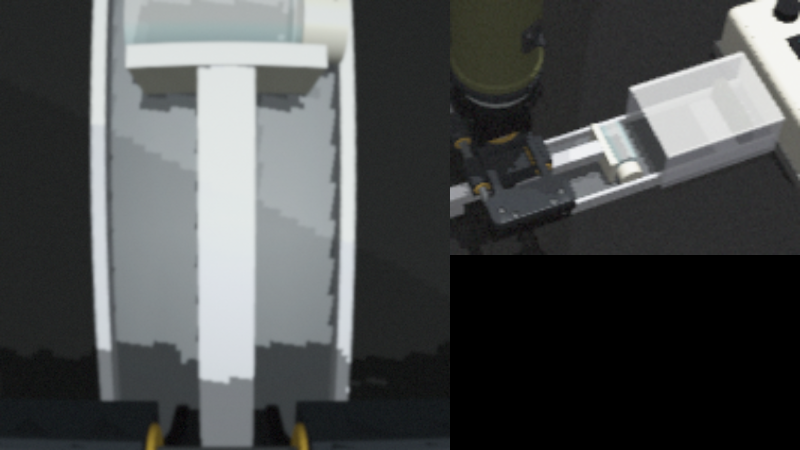

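The vial is in contact with the blade and square. I'll continue under the hood and slow down before the sill.

```bash
python3 steer.py '0.002 0 0 0 0;0.004 0 0 0 0;0.007 0 0 0 0;0.01 0 0 0 0;0.013 0 0 0 0;0.016 0 0 0 0;0.019 0 0 0 0;0.022 0 0 0 0' && python3 steer.py '0.003 0 0 0 0;0.006 0 0 0 0;0.009 0 0 0 0;0.012 0 0 0 0;0.015 0 0 0 0;0.018 0 0 0 0;0.021 0 0 0 0;0.024 0 0 0 0' && python3 steer.py '0.003 0 0 0 0;0.006 0 0 0 0;0.009 0 0 0 0;0.012 0 0 0 0;0.015 0 0 0 0;0.018 0 0 0 0;0.02 0 0 0 0;0.022 0 0 0 0' && python3 steer.py '0.0015 0 0 0 0;0.003 0 0 0 0;0.0045 0 0 0 0;0.006 0 0 0 0;0.007 0 0 0 0;0.007 0 0 0 0;0.007 0 0 0 0;0.007 0 0 0 0' && python3 - <<'E'
from h import *
o=env.get_obs();print(o['tool_pos'],o['force'])
w=env.read_camera("wrist")["color"];s=env.read_camera("scene")["color"];t=env.read_camera("top")["color"]
a=cv2.resize(w[0:200,220:420],None,fx=2,fy=2)
b=cv2.resize(s[180:300,280:445],(400,290))
c=cv2.resize(t[205:275,205:305],(400,280))
im=np.zeros((570,800,3),np.uint8);im[:400,:400]=a;im[:290,400:]=b;im[290:,400:]=c;cv2.imwrite("pics/m6.png",im)
E
```

```text
time_s: 14.27
tool_pos: [0.6397, -0.0216, 0.0377]
tool_rot: [180.0, -0.0, 99.1]
force: [-0.3, -0.4, -0.3]
grip_width: 0.0137
grasp_force: 40.0
time_s: 14.93
tool_pos: [0.6359, 0.002, 0.0377]
tool_rot: [180.0, -0.0, 99.1]
force: [-0.4, -0.3, -0.7]
grip_width: 0.0133
grasp_force: 40.0
time_s: 15.6
tool_pos: [0.6324, 0.0238, 0.0377]
tool_rot: [180.0, -0.0, 99.1]
force: [0.1, -0.2, -0.6]
grip_width: 0.0136
grasp_force: 40.0
time_s: 16.27
tool_pos: [0.6313, 0.0302, 0.0377]
tool_rot: [180.0, 0.0, 99.1]
force: [-0.6, 0.2, -0.9]
grip_width: 0.014
grasp_force: 40.0
[0.63131179 0.03023966 0.03769988] [-0.62471678  0.17405872 -0.93045182]
```

View pics/m6.png

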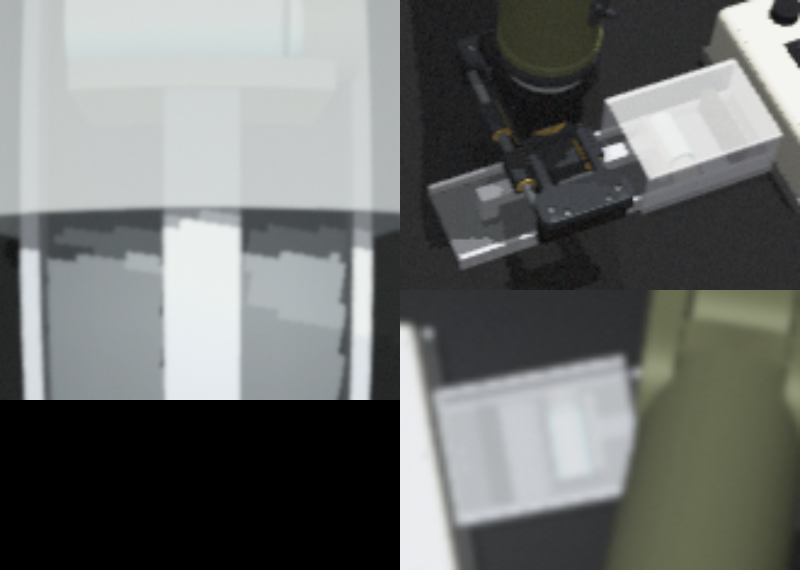

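The blade is at track y ≈ 0.035 and the vial at about 0.049. In the top view the vial is still roughly 18 mm before the sill.

```bash
cat > look.py <<'E'
from h import *
import sys
# mean force along the track plus a look at the vial in the top view
c=env.read_camera("top");cv2.imwrite(f"pics/t_{sys.argv[1]}.png",c["color"])
P=np.array([0.6176,0.110,0.03]);d=np.array([-0.158,0.987,0])
k=np.arange(0.02,0.125,.003)
uv=proj(c,[P+d*a+np.array([.987,.158,0])*b for a in k for b in (-.01,0,.01)])
g=cv2.GaussianBlur(c["color"],(0,0),.6)
v=cv2.remap(g,uv[:,0].astype(np.float32),uv[:,1].astype(np.float32),1).reshape(len(k),3,3).mean((1))
print([f"{int(a*1000+.5)}:{int(x.mean())}/{int(x[0]-x[2])}" for a,x in zip(k,v)])
print(env.get_obs()["tool_pos"],env.get_obs()["force"])
E
python3 look.py a; python3 steer.py '0.001 0 0 0 0;0.0025 0 0 0 0;0.004 0 0 0 0;0.0055 0 0 0 0;0.007 0 0 0 0;0.0085 0 0 0 0;0.01 0 0 0 0;0.011 0 0 0 0' && python3 steer.py '0 0 0 0 0;0.001 0 0 0 0;0.002 0 0 0 0;0.003 0 0 0 0' && python3 look.py b
```

```text
['20:197/7', '23:199/6', '26:203/6', '29:205/6', '32:205/9', '35:209/12', '38:215/11', '41:219/7', '44:221/5', '47:221/5', '50:221/6', '53:217/8', '56:210/11', '59:198/9', '62:195/7', '65:198/7', '68:202/7', '71:204/8', '74:205/8', '77:205/7', '80:205/7', '83:204/7', '86:199/7', '89:189/6', '92:181/6', '95:179/6', '98:179/6', '101:181/6', '104:185/7', '107:189/7', '110:190/7', '113:191/7', '116:192/7', '119:192/7', '122:192/7']
[0.63131969 0.03023766 0.03770455] [ 0.21063811 -0.65079866 -1.30252542]
time_s: 17.13
tool_pos: [0.6296, 0.0416, 0.0377]
tool_rot: [180.0, -0.0, 99.1]
force: [0.4, 0.5, -0.8]
grip_width: 0.0137
grasp_force: 40.0
time_s: 17.47
tool_pos: [0.6291, 0.0441, 0.0377]
tool_rot: [180.0, 0.0, 99.1]
force: [0.0, -1.1, -0.1]
grip_width: 0.0139
grasp_force: 40.0
['20:148/1', '23:179/5', '26:193/7', '29:197/7', '32:197/7', '35:198/7', '38:200/6', '41:204/6', '44:206/7', '47:207/10', '50:213/11', '53:218/9', '56:220/6', '59:221/5', '62:222/5', '65:222/7', '68:219/9', '71:212/11', '74:206/9', '77:205/8', '80:205/8', '83:204/8', '86:199/7', '89:189/7', '92:181/5', '95:179/6', '98:179/6', '101:181/6', '104:185/7', '107:189/7', '110:190/7', '113:191/7', '116:192/7', '119:192/7', '122:192/7']
[0.62914185 0.04427455 0.0377325 ] [ 0.49554474  0.05817385 -0.10935724]
```

```bash
python3 steer.py '0.001 0 0 0 0;0.002 0 0 0 0;0.003 0 0 0 0;0.004 0 0 0 0;0.004 0 0 0 0;0.004 0 0 0 0' && python3 look.py c && python3 steer.py '0.001 0 0 0 0;0.002 0 0 0 0;0.003 0 0 0 0;0.003 0 0 0 0;0.003 0 0 0 0' && python3 look.py d
```

```text
time_s: 18.02
tool_pos: [0.6284, 0.0485, 0.0376]
tool_rot: [-180.0, -0.0, 99.1]
force: [-0.1, -0.2, -1.2]
grip_width: 0.0132
grasp_force: 40.0
['20:92/-12', '23:118/-5', '26:158/3', '29:185/6', '32:195/7', '35:197/7', '38:197/7', '41:199/7', '44:202/6', '47:205/6', '50:206/8', '53:209/11', '56:215/11', '59:219/7', '62:222/5', '65:223/5', '68:224/5', '71:223/7', '74:217/10', '77:209/10', '80:205/8', '83:204/7', '86:199/7', '89:189/7', '92:181/6', '95:179/6', '98:179/6', '101:181/6', '104:185/6', '107:189/7', '110:190/7', '113:190/7', '116:192/7', '119:192/7', '122:192/7']
[0.62840163 0.04836514 0.03765265] [-0.03536239  0.47762885 -1.63878165]
time_s: 18.48
tool_pos: [0.6279, 0.0514, 0.0377]
tool_rot: [-180.0, -0.0, 99.1]
force: [0.6, -0.2, -1.2]
grip_width: 0.0137
grasp_force: 40.0
['20:83/-15', '23:89/-13', '26:110/-6', '29:143/0', '32:175/5', '35:192/7', '38:196/7', '41:197/7', '44:199/6', '47:202/6', '50:205/6', '53:206/8', '56:209/12', '59:216/11', '62:220/7', '65:223/5', '68:224/5', '71:225/6', '74:223/7', '77:217/10', '80:209/10', '83:204/8', '86:199/7', '89:189/6', '92:181/6', '95:179/6', '98:179/6', '101:181/6', '104:185/7', '107:189/7', '110:190/7', '113:191/8', '116:191/7', '119:192/7', '122:192/6']
[0.62792353 0.05124721 0.03766512] [-0.94964302  0.45748675 -1.14015427]
```

```bash
python3 steer.py '0.001 0 0 0 0;0.002 0 0 0 0;0.002 0 0 0 0;0.002 0 0 0 0;0.002 0 0 0 0' && python3 look.py e && python3 steer.py '0.001 0 0 0 0;0.002 0 0 0 0;0.002 0 0 0 0;0.002 0 0 0 0;0.002 0 0 0 0' && python3 look.py f
```

```text
time_s: 18.95
tool_pos: [0.6277, 0.0531, 0.0377]
tool_rot: [180.0, -0.0, 99.1]
force: [0.5, 0.4, -1.4]
grip_width: 0.0137
grasp_force: 40.0
['20:84/-15', '23:85/-15', '26:94/-12', '29:118/-5', '32:154/2', '35:181/6', '38:194/6', '41:196/7', '44:198/7', '47:200/6', '50:203/6', '53:205/6', '56:206/10', '59:211/12', '62:218/10', '65:222/7', '68:224/5', '71:225/5', '74:224/6', '77:222/8', '80:215/10', '83:207/10', '86:199/8', '89:189/6', '92:181/5', '95:179/6', '98:179/6', '101:181/6', '104:185/6', '107:188/7', '110:190/7', '113:191/7', '116:192/7', '119:192/7', '122:192/6']
[0.62766941 0.05308887 0.03769144] [ 0.21157651  0.0213884  -1.97589674]
time_s: 19.42
tool_pos: [0.6273, 0.0551, 0.0377]
tool_rot: [180.0, -0.0, 99.1]
force: [0.2, -0.7, -0.8]
grip_width: 0.0137
grasp_force: 40.0
['20:85/-16', '23:85/-16', '26:86/-15', '29:95/-11', '32:123/-4', '35:158/2', '38:184/6', '41:195/6', '44:197/7', '47:198/7', '50:202/6', '53:204/5', '56:202/6', '59:195/6', '62:193/9', '65:203/12', '68:215/11', '71:222/8', '74:224/6', '77:225/5', '80:225/5', '83:224/6', '86:217/9', '89:201/11', '92:185/8', '95:179/6', '98:179/6', '101:181/6', '104:185/6', '107:189/7', '110:190/7', '113:191/7', '116:192/7', '119:192/7', '122:192/7']
[0.62736173 0.05503276 0.03770303] [ 0.02286787  0.44503663 -0.90966906]
```

The vial jumped about 6 mm ahead of the blade into the pocket. I'm retracting.

```bash
python3 steer.py '-0.005 0 0 0 0;-0.025 0 0 0 0;-0.055 0 0 0 0;-0.09 0 0 0 0;-0.125 0 0 0 0;-0.16 0 0 0 0;-0.195 0 0 0 0;-0.22 0 0 0 0' && python3 steer.py '-0.02 0 0 0 0;-0.032 0 0 0 0;-0.037 0 0 0 0;-0.037 0 0 0 0;-0.037 0 0.006 0 0;-0.037 0 0.011 0 0;-0.037 0 0.0125 0 0;-0.037 0 0.0125 0 0' && python3 steer.py '0 0 0.0005 0 0;0 0 0.0005 0 0;0 0 0.0005 0 0' && python3 look.py g
```

```text
time_s: 20.13
tool_pos: [0.6618, -0.1672, 0.038]
tool_rot: [180.0, 0.1, 98.9]
force: [0.0, -0.8, -0.5]
grip_width: 0.0133
grasp_force: 40.0
time_s: 20.8
tool_pos: [0.6683, -0.1961, 0.025]
tool_rot: [-180.0, -0.1, 99.3]
force: [-0.7, 1.6, 1.5]
grip_width: 0.0136
grasp_force: 40.0
time_s: 21.05
tool_pos: [0.6687, -0.1969, 0.025]
tool_rot: [179.9, -0.1, 99.2]
force: [-0.3, 2.7, 4.4]
grip_width: 0.0141
grasp_force: 40.0
['20:189/7', '23:189/7', '26:190/7', '29:190/7', '32:189/6', '35:189/7', '38:190/7', '41:190/7', '44:190/6', '47:190/6', '50:190/6', '53:190/6', '56:189/6', '59:189/7', '62:192/9', '65:204/12', '68:216/11', '71:222/8', '74:225/6', '77:225/5', '80:225/5', '83:224/7', '86:217/9', '89:201/11', '92:185/8', '95:179/6', '98:179/6', '101:181/6', '104:185/6', '107:189/7', '110:190/7', '113:191/7', '116:192/8', '119:192/7', '122:192/7']
[ 0.6687052  -0.19720124  0.02498947] [0.88482749 2.82374327 2.5397823 ]
```

The paddle is on the bench and the vial has stayed in the pocket. Next I release the paddle, rise clear and take a last look.

```bash
python3 steer.py '0 0 0 0 0.05;0 0 0 0 0.05;0 0 0 0 0.05;0 0 0 0 0.05;0 0 0 0 0.05;0 0 0 0 0.05;0 0 0 0 0.05;0 0 0 0 0.05' && python3 steer.py '0 0 -0.02 0 0.05;0 0 -0.05 0 0.05;0 0 -0.08 0 0.05;0 0 -0.11 0 0.05;0 0 -0.12 0 0.05;0 0 -0.12 0 0.05;0 0 -0.12 0 0.05;0 0 -0.12 0 0.05' && python3 look.py h && python3 - <<'E'
from h import *
w=env.read_camera("wrist")["color"];s=env.read_camera("scene")["color"]
im=np.zeros((600,800,3),np.uint8);im[:300,:400]=cv2.resize(w,(400,300));im[:300,400:]=cv2.resize(s,(400,300))
t=env.read_camera("top")["color"];im[300:,:400]=cv2.resize(t[205:275,205:305],(400,300));im[300:,400:]=cv2.resize(s[180:300,340:500],(400,300))
cv2.imwrite("pics/m7.png",im)
E
```

```text
time_s: 21.77
tool_pos: [0.668, -0.1988, 0.0246]
tool_rot: [180.0, -0.0, 99.1]
force: [-0.1, -0.1, 0.4]
grip_width: 0.0489
grasp_force: 0.0
time_s: 22.43
tool_pos: [0.667, -0.1981, 0.1426]
tool_rot: [-179.9, -0.1, 99.1]
force: [-1.0, -0.4, -0.9]
grip_width: 0.0501
grasp_force: 0.0
['20:190/7', '23:190/6', '26:189/6', '29:189/7', '32:190/6', '35:190/6', '38:189/6', '41:190/6', '44:190/6', '47:190/6', '50:190/6', '53:190/6', '56:189/6', '59:189/7', '62:192/9', '65:204/12', '68:216/11', '71:222/8', '74:225/6', '77:225/5', '80:225/5', '83:224/6', '86:217/9', '89:201/11', '92:185/8', '95:179/7', '98:179/6', '101:181/7', '104:185/6', '107:189/7', '110:190/7', '113:191/7', '116:192/8', '119:192/7', '122:192/7']
[ 0.66688724 -0.19804895  0.14227784] [ 0.07797393  0.48500011 -0.64203245]
```

View pics/m7.png

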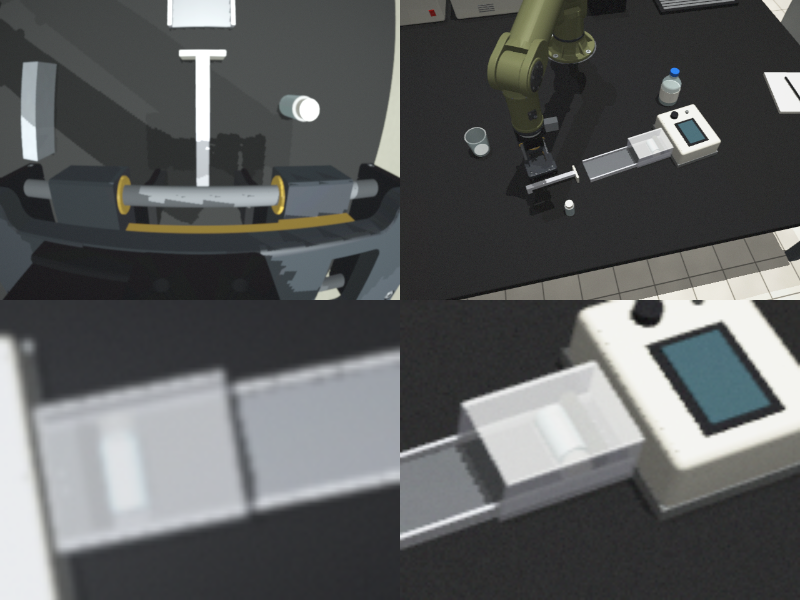

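The vial lies square in the pocket against the dark stop (lower-left panel, about (123,465)). The paddle stands free in front of the track (top-left panel, blade at (203,53)), and the bystanders look unmoved. I'm handing in.

```bash
python3 -c "
from cell import env
print(env.sign_off())"
```

```text
the job is handed in; nothing more can be done
None
```

I handed in the job at about 22 s of the 64 s allowed: the last pictures show the vial square in the measuring pocket, the paddle standing free on the bench off the track, and the other glassware apparently unmoved; sign-off returned no verdict.

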